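Build the night-change shelf on the nursery dresser

TASK

Make the little night-change shelf on the dresser: first lay the brown board centrally across the lids of the green-lidded and yellow-lidded jars so that it bridges the gap between them, then put the black dock in the middle of the board, then stand the baby monitor camera in the dock's recess, then stand the cream tube upright on its cap on the board's end, centred above the green-lidded jar, and last lay the wooden teether ring flat on the other end, centred above the yellow-lidded jar. Leave the pacifier and the toy car where they are, and let go of everything.

Things in the scene. Friction and masses are not known exactly. Their poses are not given: they have to be found in the camera images.
- board: Brown wooden board, 290 x 56 x 18 mm, lying flat on the dresser, 140 to 280 g. Origin: centre of the underside; x runs along its length, y across its width, z up. Symmetric end for end.
- dock: Black round camera dock, 60 mm across and 22 mm high, open on top: a round recess 44 mm across and 12 mm deep (its floor is 10 mm above the dock's underside). Stands upright, 80 to 170 g. Origin: centre of the underside, z up.
- camera: White baby monitor camera standing on its round grey foot. Foot 38 mm across and 16 mm high, goes into the dock's recess; thin neck from 16 to 22 mm; white round head 48 mm across, straight-sided from 28 to 68 mm, top at 80 mm. A black lens sticks out about 4 mm from the head towards the camera's own -x, 50 mm up. 105 to 210 g. Origin: centre of the underside of the foot, z up.
- tube: Pink diaper cream tube standing on its white cap. Cap 42 mm across, 26 mm high; straight round pink body 36 mm across from 26 to 71 mm; above that it narrows to a flat crimp 32 mm wide (along its y) and 4 mm thick (along its x) whose top is at 98 mm. 60 to 130 g. Rigid. Origin: centre of the underside of the cap, z up.
- ring: Pale wooden teether ring lying flat: 64 mm outer and 40 mm inner diameter, 16 mm thick, 35 to 70 g. Origin: on its axis, at the underside, z up.
- jar_green: One of the two white ceramic storage jars standing on the blue-grey runner, the one with the flat sage green lid. 84 mm across the body, lid 90 mm across; the flat lid top is 85 mm above the dresser top. It is weighted and stays put; the two jars stand 188 to 212 mm apart, centre to centre. Origin: centre of the underside, z up along its axis.
- jar_yellow: One of the two white ceramic storage jars standing on the blue-grey runner, the one with the flat yellow lid. 84 mm across the body, lid 90 mm across; the flat lid top is 85 mm above the dresser top. It is weighted and stays put; the two jars stand 188 to 212 mm apart, centre to centre. Origin: centre of the underside, z up along its axis.
- pacifier: Pale blue pacifier, 38 mm shield lying flat on the dresser, teat up, 35 mm high; not part of the job. Origin: centre of the underside.
- toy_car: Red wooden toy car, 62 x 34 mm, 40 mm high; not part of the job. Origin: centre of the underside.
Not all that is in view belongs to the job. What is shaped like the jar_green but pink or purple is not meant.

How it is judged:
On the way, in this order (a step that is already met when the one before it is completed fails the run):
1. the board lies across both jar lids, released ((x of jar_green in the frame of board between 0.075 and 0.125 m or x of jar_green in the frame of board between -0.125 and -0.075 m) and (x of jar_yellow in the frame of board between 0.075 and 0.125 m or x of jar_yellow in the frame of board between -0.125 and -0.075 m) and y of jar_green in the frame of board between -0.015 and 0.015 m and y of jar_yellow in the frame of board between -0.015 and 0.015 m and height (world z) of board between 0.081 and 0.089 m and angle between board's own z axis and vertical below 0.04 rad and contact force between the fingers and board below 0.2 N and linear speed of board below 0.02 m/s), for 0.2 s.
2. the dock stands in the middle of the board, released (horizontal distance between dock and board below 0.015 m and z of dock in the frame of board between 0.014 and 0.022 m and angle between dock's own z axis and vertical below 0.06 rad and contact force between the fingers and dock below 0.2 N and linear speed of dock below 0.02 m/s), for 0.2 s.
3. the camera stands in the dock's recess, released (horizontal distance between camera and dock below 0.006 m and angle between camera's own z axis and vertical below 0.06 rad and z of camera in the frame of dock between 0.006 and 0.014 m and contact force between the fingers and camera below 0.2 N and linear speed of camera below 0.02 m/s), for 0.2 s.
4. the tube stands on the board above the green-lidded jar, released (horizontal distance between tube and jar_green below 0.02 m and z of tube in the frame of board between 0.014 and 0.022 m and angle between tube's own z axis and vertical below 0.06 rad and contact force between the fingers and tube below 0.2 N and linear speed of tube below 0.02 m/s), for 0.2 s.
5. the ring lies on the board above the yellow-lidded jar, released (horizontal distance between ring and jar_yellow below 0.02 m and z of ring in the frame of board between 0.014 and 0.022 m and angle between ring's own z axis and vertical below 0.06 rad and contact force between the fingers and ring below 0.2 N and linear speed of ring below 0.02 m/s), for 0.2 s.
At the end, for the whole second after the job is handed in: Board level on both lids, jar centres within 15 mm of its centre line, 75-125 mm from its middle; dock within 15 mm of the board's middle; camera upright in the recess (6 mm); tube upright within 20 mm of the green jar's axis, ring flat within 20 mm of the yellow's; released, at rest (all of step 1 and all of step 2 and all of step 3 and all of step 4 and all of step 5); the robot touches nothing.
It fails at once if the pacifier is moved by more than 20 mm (distance of pacifier from where it was at the start of the episode above 0.02 m).
It fails at once if the toy car is moved by more than 20 mm (distance of toy_car from where it was at the start of the episode above 0.02 m).
It also fails if it takes over 125 s, if anything falls off the work surface, if the arm or the gripper's body presses on something with over 40 N, if the wrist force passes 120 N, or if a joint passes its speed limit or range.

ROBOT

A 7-joint arm with a two-finger parallel gripper is mounted at the origin on the work surface. World frame = base frame: x ahead of the robot, y to its left, z up, the work surface at z = 0. Lengths are in m, angles in rad, forces in N, time in s.
With the tool pointing down it reaches from about 0.35 to 0.9 m from the base axis. Payload 19.9 kg.
Tool frame: the origin (TCP) lies between the finger pads; the fingertips stand 19 mm ahead of it and the grasp point (between the pads) is the TCP; z points along the fingers, y is the direction in which the jaws open and shut (so a half turn about z gives the same grasp; the last joint's range is limited). The gripper opens to 94 mm and grips with 3 to 60 N. Pads are 16 mm wide; open, the fingers measure 119 mm over their backs; the gripper's body (75 mm by 177 mm) begins 78 mm behind the grasp point.
Start: joints at [-1.192, 0.417, -0.01, 1.614, 0.005, 1.111, -0.053], TCP at [0.255, 0.571, 0.197] pointing down, gripper open.
Joint ranges: [-2.81, 2.81], [-0.39, 2.02], [-1.27, 1.25], [0.06, 2.57], [-1.19, 4.33], [0.19, 2], [-2.82, 2.82]. Speed limits (rad/s): [1.89, 1.89, 2.39, 2.39, 3.01, 3.01, 3.01].

INTERFACE

Orientations are given as a 3x3 rotation matrix whose columns are the frame's x, y, z axes.
In Python, from rig import robot gives the robot as it stands. Calls block until the motion is done:
- robot.move_ptp(position, orientation): joint-space move of the TCP to a pose.
- robot.move_linear(position, velocity=0.15, frame=None, threshold=None): straight line of the TCP; frame=None keeps the orientation; velocity is the mean speed in m/s. With threshold (N) it stops when the force on the tool has changed by that much, and returns True; else False.
- robot.goto_joints(angles): joint-space move.
- robot.gripper_to(opening): finger opening in m; the grip force is fixed at half the most; returns when the fingers have stopped.
- robot.pause(seconds).
- robot.ik(position, orientation): joint angles nearest the present ones, or None.
- robot.get_state(): the state.
- robot.grab_frame(name): name is "side" or "top"; returns the picture (480x640x3 uint8, red, green, blue); there is no depth.
- robot.camera_info(name): a dict with "fx", "fy", "cx", "cy" (pixels), "rvec" (rotation vector, rad) and "tvec" (3), from world to camera coordinates, as OpenCV has them. Camera axes: x right, y down, z forward; pixel columns grow to the right and rows downward; lengths in m; the calibration is good to about 2 mm. A picture is of the moment at which its call begins. camera_info takes no time and is no camera call.
A pose or a line that the arm cannot do raises robot.PlanningError and nothing moves.
- robot.sign_off(): hands the job in, once; it reports no verdict.
The state is a dict: "time": time; "qpos": joint angles; "joint_vel": joint speeds; "effort": joint torques, N m; "ee_pos": TCP position; "tool_rot": TCP orientation; "force": force on the tool from outside, world axes, zero at the start; "moment": the same for the moment, N m; "opening": finger opening in m.
Only numpy, scipy, OpenCV 4.12 (cv2) and the standard library are available. Lean on these libraries where they do the work, as an engineer would, in place of code of your own. Each camera call takes 0.05 s, during which the arm holds its last target. There are 200 camera calls.

## Working session

There is one attempt and no reset: what is moved stays moved. The work goes in short steps, each a Python script; the robot and the scene stay as the last script left them, time stands still between calls to the robot, and variables do not carry over. Pictures are saved under pics/ and viewed, about 12 in all and at most 16, crops included, and the job is handed in when it is done.

```bash
mkdir -p pics; ls; python3 - <<'E'
from rig import robot
import cv2
for n in("top","side"):
    im=robot.grab_frame(n); cv2.imwrite(f"pics/{n}0.png",cv2.cvtColor(im,cv2.COLOR_RGB2BGR))
    print(n,robot.camera_info(n))
s=robot.get_state();print(s["time"],s["tool_rot"],s["opening"])
E
```

```text
pics
top {'fx': 450.23148536185255, 'fy': 450.23148536185255, 'cx': 320.567792930527, 'cy': 234.2591755768918, 'rvec': array([ 2.12952431, -2.18896083,  0.16754805]), 'tvec': array([-0.02705265,  0.53799244,  1.14020331])}
side {'fx': 447.94147470273657, 'fy': 447.94147470273657, 'cx': 315.358440184305, 'cy': 232.42558050778078, 'rvec': array([ 2.08253213, -0.13744857,  0.09321892]), 'tvec': array([-0.52928099,  0.03898955,  0.88928412])}
0.1 [[-9.13160396e-01  4.07600252e-01 -3.56016010e-04]
 [ 4.07600394e-01  9.13159798e-01 -1.05008371e-03]
 [-1.02914877e-04 -1.10400712e-03 -9.99999385e-01]] 0.09419372524736527
```

View pics/top0.png

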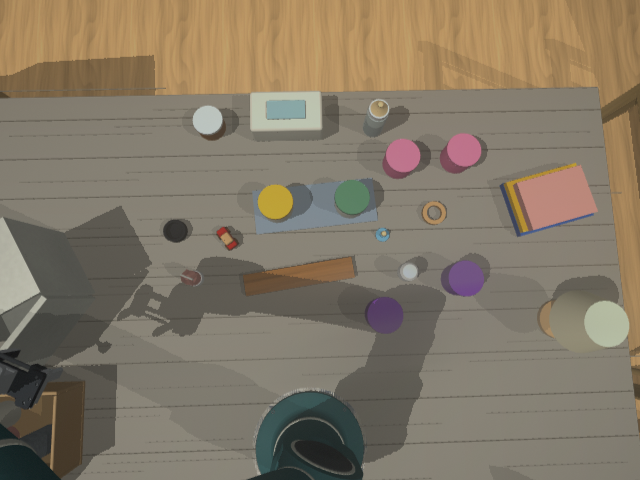

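View pics/side0.png

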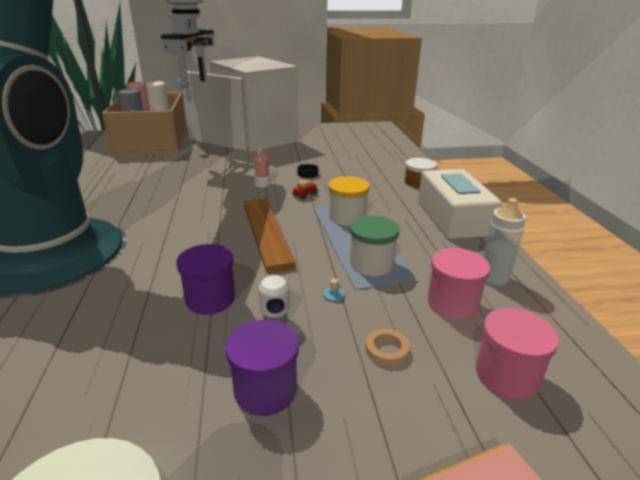

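```bash
cat > h.py <<'E'
from rig import robot
import cv2, numpy as np
def proj(n,P):
    c=robot.camera_info(n);K=np.array([[c["fx"],0,c["cx"]],[0,c["fy"],c["cy"]],[0,0,1]])
    return cv2.projectPoints(np.float64(P).reshape(-1,3),c["rvec"],c["tvec"],K,None)[0][:,0]
def back(n,uv,z):
    c=robot.camera_info(n);R=cv2.Rodrigues(c["rvec"])[0];o=-R.T@c["tvec"]
    d=R.T@np.array([(uv[0]-c["cx"])/c["fx"],(uv[1]-c["cy"])/c["fy"],1]);return (o+d*(z-o[2])/d[2])
def save(n,name,box=None,k=1,im=None):
    im=robot.grab_frame(n) if im is None else im
    b=cv2.cvtColor(im,cv2.COLOR_RGB2BGR)
    if box: b=b[box[1]:box[3],box[0]:box[2]]
    cv2.imwrite(f"pics/{name}.png",cv2.resize(b,None,fx=k,fy=k,interpolation=cv2.INTER_CUBIC));return im
def down(yaw): # jaw (tool y) direction at angle yaw in world xy
    y=np.array([np.cos(yaw),np.sin(yaw),0]);z=np.array([0,0,-1.]);return np.c_[np.cross(y,z),y,z]
E
python3 - <<'E'
from h import *
im=save("top","t1",(155,170,455,330),2.66)
save("side","s1",(230,130,430,380),2.4)
hsv=cv2.cvtColor(im,cv2.COLOR_RGB2HSV)
def blob(seed,z,tol):
    m=np.zeros((482,642),np.uint8);a=cv2.GaussianBlur(im,(3,3),0)
    cv2.floodFill(a.copy(),m,seed,0,(tol,)*3,(tol,)*3,cv2.FLOODFILL_FIXED_RANGE)
    m=m[1:-1,1:-1];c=max(cv2.findContours(m,0,2)[0],key=cv2.contourArea)
    M=cv2.moments(m,True);u=(M["m10"]/M["m00"],M["m01"]/M["m00"])
    print(seed,M["m00"],np.round(u,1),np.round(back("top",u,z),4),cv2.boundingRect(c),cv2.minAreaRect(c))
    return cv2.minAreaRect(c)
blob((275,202),.085,60);blob((352,197),.085,45)
r=blob((300,276),.018,45)
print(np.round([back("top",p,.018)[:2] for p in cv2.boxPoints(r)],4))
blob((175,231),.022,40); blob((426,212),.008,50);blob((409,271),.075,50)
E
```

```text
(275, 202) 1031.0 [274.6 200.8] [0.6188 0.0729 0.085 ] (257, 183, 36, 37) ((274.5, 201.0), (36.0, 35.0), 90.0)
(352, 197) 178852.0 [326.1 273.8] [ 0.4312 -0.0518  0.085 ] (0, 56, 640, 424) ((319.5, 267.5), (423.0, 639.0), 90.0)
(300, 276) 105756.0 [334.  202.7] [ 0.6241 -0.0807  0.018 ] (0, 0, 640, 480) ((319.49993896484375, 239.49996948242188), (638.9998779296875, 478.99993896484375), -0.0)
[[-0.0435  0.7588]
 [ 1.2313  0.8441]
 [ 1.2005 -0.9849]
 [-0.0988 -0.8206]]
(175, 231) 496.0 [175.8 230.3] [0.5598 0.3392 0.022 ] (163, 219, 27, 24) ((176.0, 230.5), (23.0, 26.0), 90.0)
(426, 212) 199899.0 [371.  185.5] [ 0.6714 -0.1837  0.008 ] (0, 0, 640, 480) ((319.5, 239.5), (479.0, 639.0), 90.0)
(409, 271) 237.0 [408.3 271.6] [ 0.4316 -0.2585  0.075 ] (400, 263, 17, 18) ((408.0, 271.5), (17.0, 16.0), 90.0)
```

View pics/t1.png

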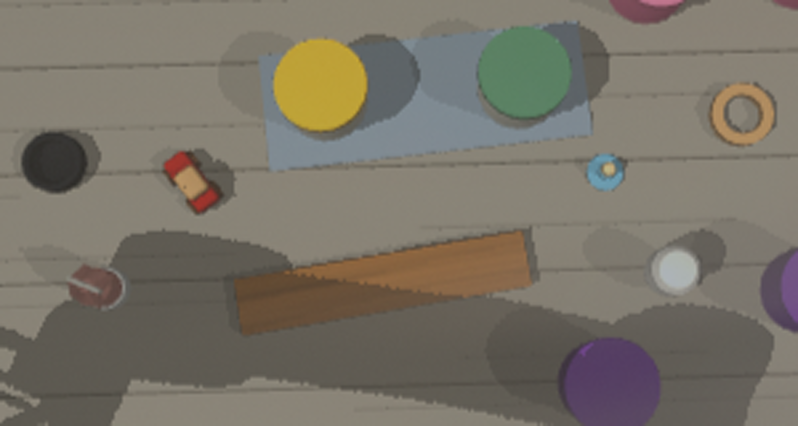

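View pics/s1.png

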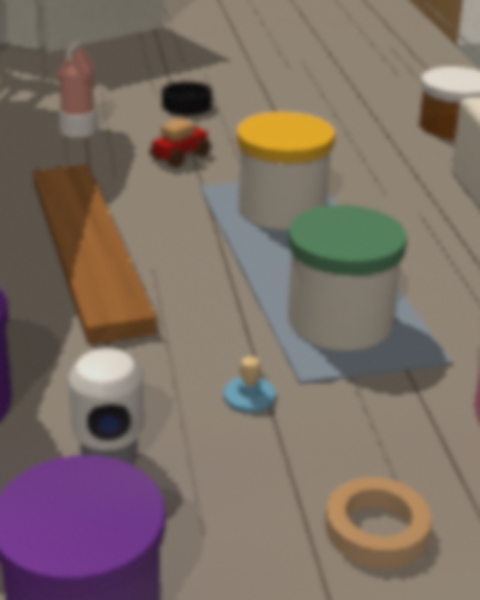

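```bash
cat > fit.py <<'E'
from h import *
im=robot.grab_frame("top");hsv=cv2.cvtColor(im,cv2.COLOR_RGB2HSV)
def mask(lo,hi,box):
    m=cv2.inRange(hsv,lo,hi);k=np.zeros_like(m);x0,y0,x1,y1=box;k[y0:y1,x0:x1]=m[y0:y1,x0:x1]
    c=max(cv2.findContours(k,0,2)[0],key=cv2.contourArea);return c
def rep(name,c,z):
    (u,r)=cv2.minEnclosingCircle(c);M=cv2.moments(c);g=(M["m10"]/M["m00"],M["m01"]/M["m00"])
    print(name,np.round(u,1),round(r,1),np.round(g,1),np.round(back("top",g,z)[:2],4),np.round(back("top",u,z)[:2],4));return back("top",g,z)
rep("yellow",mask((20,120,120),(32,255,255),(245,170,305,230)),.085)
rep("green",mask((50,70,70),(85,255,255),(320,170,380,225)),.085)
rep("ring",mask((8,80,120),(22,255,255),(410,190,460,235)),.012)
c=mask((5,95,40),(20,255,255),(230,245,370,310));r=cv2.minAreaRect(c);print(r)
print(np.round([back("top",p,.018)[:2] for p in cv2.boxPoints(r)],4),rep("board",c,.018))
E
python3 fit.py; python3 - <<'E'
from h import *
c=robot.camera_info("side");R=cv2.Rodrigues(c["rvec"])[0];print("sidecam",-R.T@c["tvec"])
print("tube",back("top",(189.9,276.7),.098),back("top",(70/2.66+155,276/2.66+170),.098),back("top",(118/2.66+155,293/2.66+170),.098))
print("cam",back("top",(408.8,271.5),.075))
f=lambda u,v:(u/2.4+230,v/2.4+130)
print("lens",f(109,421),proj("side",[.4316,-.2585,.05]))
print("tube cap bottom side",back("side",f(78,136),0),back("top",(410,212),0))
E
```

```text
yellow [275.  201.5] 17.6 [275.  201.5] [0.6171 0.0718] [0.6172 0.0718]
green [351.8 196.4] 17.2 [351.8 196.7] [ 0.6247 -0.1228] [ 0.6254 -0.123 ]
ring [433.8 212.5] 11.8 [433.8 212.3] [ 0.5921 -0.3498] [ 0.5916 -0.3496]
((298.26556396484375, 275.69854736328125), (21.133224487304688, 110.16204071044922), 80.31121826171875)
board [298.5 276. ] 55.5 [298.2 275.6] [0.4318 0.0196] [0.4307 0.0188]
[[ 0.4386  0.1659]
 [ 0.4795 -0.1204]
 [ 0.4245 -0.1277]
 [ 0.3843  0.157 ]] [0.43178406 0.0195944  0.018     ]
sidecam [ 0.41661764 -0.81947801  0.47683366]
tube [0.43283955 0.28043739 0.098     ] [0.44056373 0.30131646 0.098     ] [0.42382902 0.25744931 0.098     ]
cam [ 0.43172041 -0.25971146  0.075     ]
lens (275.4166666666667, 305.4166666666667) [[272.89266259 294.44567048]]
tube cap bottom side [ 4.31744468e-01  2.73532626e-01 -5.55111512e-17] [ 0.5968873  -0.28804871  0.        ]
```

```bash
cat > ov.py <<'E'
from h import *
def circ(x,y,z,r):
    a=np.linspace(0,2*np.pi,60);return np.c_[x+r*np.cos(a),y+r*np.sin(a),a*0+z]
def overlay(n,name,box,k,curves,im=None):
    im=robot.grab_frame(n) if im is None else im
    b=cv2.cvtColor(im,cv2.COLOR_RGB2BGR)[box[1]:box[3],box[0]:box[2]]
    b=cv2.resize(b,None,fx=k,fy=k,interpolation=cv2.INTER_CUBIC)
    for c in curves:
        p=(proj(n,c)-[box[0]-.5,box[1]-.5])*k-.5
        cv2.polylines(b,[np.int32(np.round(p*16))],False,(0,255,255),1,cv2.LINE_AA,4)
    cv2.imwrite(f"pics/{name}.png",b)
E
python3 - <<'E'
from ov import *
y=(.617,.072);g=(.625,-.123);t=(.432,.277);c=(.4317,-.2595);d=(.5598,.339);r=(.592,-.3497)
bd=np.array([[.4386,.1659],[.4795,-.1204],[.4245,-.1277],[.3843,.157],[.4386,.1659]])
C=[circ(*y,.085,.045),circ(*g,.085,.045),circ(*t,0,.021),circ(*t,.026,.021),circ(*t,.071,.018),np.c_[[t,t],[0,.098]],circ(*c,0,.019),circ(*c,.028,.024),circ(*c,.068,.024),circ(*d,0,.03),circ(*d,.022,.03),circ(*r,.016,.032),circ(*r,.016,.02),np.c_[bd,[.018]*5]]
overlay("top","ot1",(155,170,455,330),2.66,C)
overlay("side","os1",(230,130,430,380),2.4,C)
E
```

```text
(no output)
```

View pics/ot1.png

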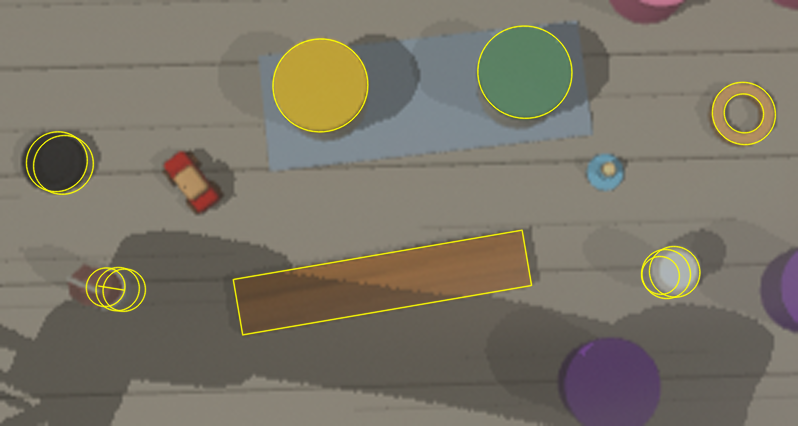

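View pics/os1.png

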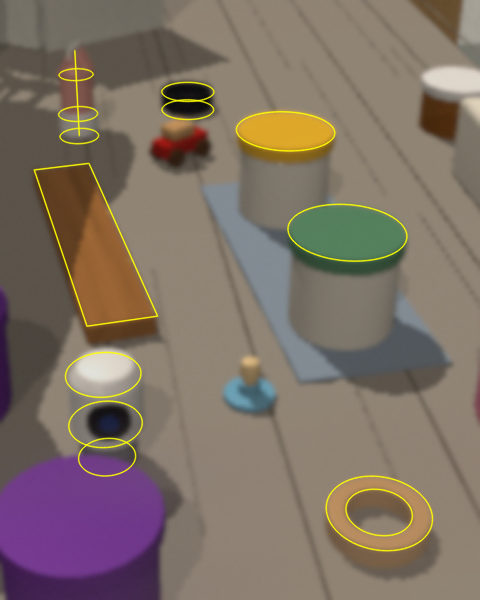

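```bash
cat >> h.py <<'E'
def ptp(x,y,z,yaw):
    q=robot.get_state()["qpos"];best=None
    for a in (yaw,yaw+np.pi):
        s=robot.ik([x,y,z],down(a))
        if s is not None and abs(s[6])<2.7:
            d=np.abs(np.array(s)-q).max()
            if best is None or d<best[0]: best=(d,a)
    print("ptp d=%.2f"%best[0]);robot.move_ptp([x,y,z],down(best[1]))
def lin(x,y,z,v=.15,th=None): return robot.move_linear([x,y,z],velocity=v,threshold=th)
def st(m=""):
    s=robot.get_state();print(m,"t=%.1f"%s["time"],np.round(s["ee_pos"],4),"F",np.round(s["force"],1),"M",np.round(s["moment"],2),"op %.4f"%s["opening"],"q7 %.2f"%s["qpos"][6])
E
python3 - <<'E'
from h import *
print("purple",back("top",(384,315),.085),back("top",(464.5,279),.085))
ptp(.4318,.0188,.12,.141);st()
lin(.4318,.0188,.022,.12);st("down")
robot.gripper_to(.03);st("grip")
lin(.4318,.0188,.17,.2);st("lift")
ptp(.621,-.0255,.15,.041);st("over")
save("top","t2",(200,130,440,310),3.2)
E
```

```text
purple [ 0.32658224 -0.19065959  0.085     ] [ 0.40879018 -0.39545705  0.085     ]
ptp d=0.58
 t=2.5 [0.4321 0.0197 0.1201] F [-0.1  0.5 -0.6] M [-0.03  0.08 -0.  ] op 0.0942 q7 0.17
down t=3.4 [0.4321 0.0188 0.0225] F [-0.5 -0.3 -0.1] M [-0.11  0.04  0.01] op 0.0938 q7 0.33
grip t=4.5 [0.4318 0.0188 0.022 ] F [0.2 0.1 0.8] M [-0.07  0.05  0.07] op 0.0299 q7 0.33
lift t=5.4 [0.4313 0.0188 0.1692] F [0.1 0.  0.2] M [-0.01  0.01  0.05] op 0.0301 q7 0.11
ptp d=0.43
over t=6.2 [ 0.62   -0.0257  0.149 ] F [0.3 0.1 0.4] M [-0.06  0.05 -0.01] op 0.0299 q7 0.34
```

View pics/t2.png

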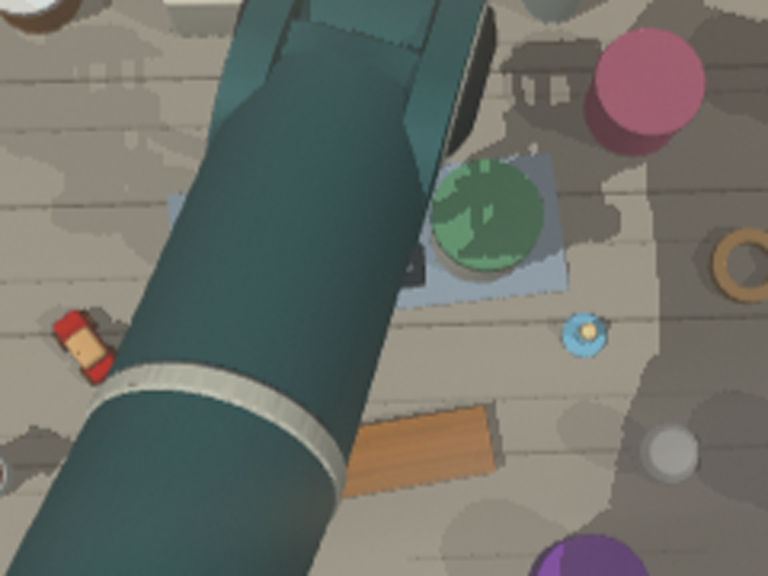

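```bash
python3 - <<'E'
from h import *
lin(.621,-.0255,.17)
robot.gripper_to(.094)
ptp(.4318,.0188,.12,.141)
lin(.4318,.0188,.022,.12);robot.pause(.3);st("down")
a=save("side","a",(190,100,350,300),2.5)
robot.gripper_to(.05);st("grip")
b=save("side","b",(190,100,350,300),2.5)
cv2.imwrite("pics/ab.png",np.hstack([cv2.imread("pics/a.png"),cv2.imread("pics/b.png")]))
E
```

```text
ptp d=0.50
down t=9.7 [0.432  0.019  0.0223] F [ 0.3 -0.1 -0. ] M [-0.02  0.06 -0.03] op 0.0943 q7 0.43
grip t=10.6 [0.4318 0.0188 0.022 ] F [ 0.7 -0.7 -0.4] M [0.01 0.05 0.06] op 0.0500 q7 0.43
```

View pics/ab.png

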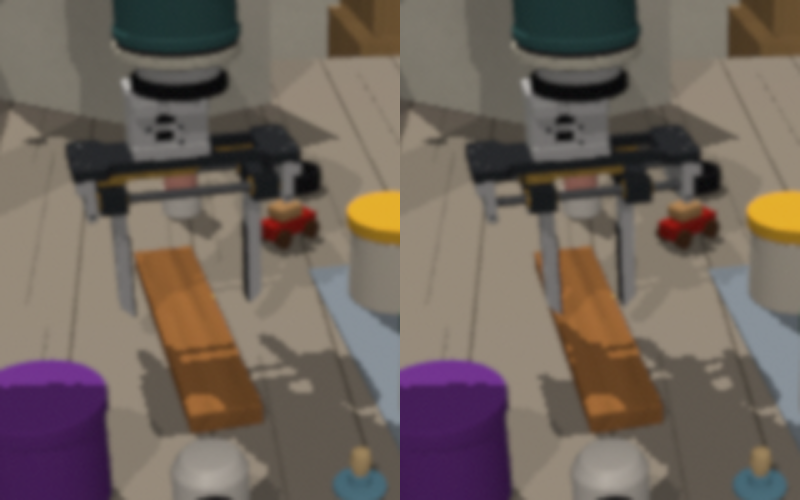

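```bash
python3 - <<'E'
from h import *
u=np.array([np.cos(.141),np.sin(.141),0]);t=np.array([.432,.019,0])
for z in(.003,.02,.04,.06,.08): print(z,np.round(proj("side",[t-.05*u+[0,0,z],t+.05*u+[0,0,z],t-.028*u+[0,0,z],t+.028*u+[0,0,z]]),1).tolist())
E
```

```text
0.003 [[243.3, 236.1], [289.6, 230.2], [253.7, 234.8], [279.6, 231.4]]
0.02 [[242.8, 229.1], [289.4, 223.2], [253.2, 227.8], [279.3, 224.5]]
0.04 [[242.1, 220.7], [289.2, 215.0], [252.7, 219.4], [279.1, 216.2]]
0.06 [[241.4, 212.0], [289.0, 206.5], [252.1, 210.8], [278.8, 207.7]]
0.08 [[240.7, 203.2], [288.9, 197.9], [251.5, 202.0], [278.5, 199.0]]
```

```bash
python3 - <<'E'
from h import *
print(lin(.4318,.0188,-.02,.03,4));st("touch")
lin(.4318,.0188,.022,.1);st()
E
```

```text
True
touch t=11.2 [0.4319 0.0189 0.01  ] F [-3.1  0.8 17.5] M [0.08 0.97 0.01] op 0.0497 q7 0.46
 t=11.5 [0.4321 0.0189 0.022 ] F [-0.5  0.4 -0.2] M [-0.08  0.02 -0.02] op 0.0502 q7 0.44
```

```bash
python3 - <<'E'
from h import *
robot.gripper_to(.094)
print(lin(.4318,.0188,-.004,.05,8));st("down")
robot.gripper_to(.03);st("grip")
if robot.get_state()["opening"]>.05:
    lin(.4318,.0188,.14,.2);st("lift")
    ptp(.621,-.0255,.115,.041);robot.pause(.3);st("over")
save("top","a",(200,130,440,310),1.65);save("side","b",(250,110,490,290),1.65)
cv2.imwrite("pics/c3.png",np.hstack([cv2.imread("pics/a.png"),cv2.imread("pics/b.png")]))
E
```

```text
False
down t=13.0 [ 0.4318  0.0186 -0.0041] F [-0.8  0.6  0.8] M [-0.06  0.07 -0.03] op 0.0939 q7 0.49
grip t=13.7 [ 0.4318  0.0188 -0.004 ] F [-0.   0.8  2.5] M [-0.01  0.3   0.01] op 0.0551 q7 0.49
lift t=14.5 [0.4312 0.0189 0.1392] F [ 0.1  0.7 -2. ] M [-0.1   0.04 -0.01] op 0.0557 q7 0.20
ptp d=0.46
over t=15.6 [ 0.6208 -0.025   0.1155] F [-0.1  0.3 -2.9] M [-0.02  0.02 -0.04] op 0.0558 q7 0.47
```

View pics/c3.png

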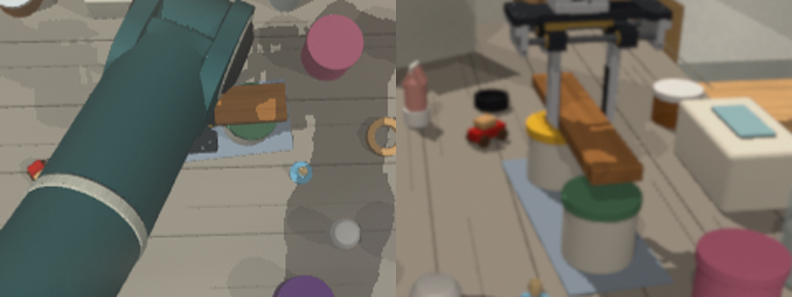

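```bash
python3 - <<'E'
from h import *
for v in(83.5,122): print(np.round(back("top",(286/1.65+199.8,v/1.65+129.8),.1375),4))
d=np.array([.008,-.195])/.1952;print(np.array([.621,-.0255])+.145*d)
lin(.621,-.0255,.088,.1);print(lin(.621,-.0255,.076,.02,4));st("contact")
E
```

```text
[ 0.6522 -0.1715  0.1375]
[ 0.5944 -0.1689  0.1375]
[ 0.62694262 -0.17035143]
True
contact t=16.6 [ 0.6213 -0.0255  0.0808] F [ 0.  -0.   5.9] M [0.05 0.12 0.07] op 0.0556 q7 0.49
```

```bash
python3 - <<'E'
from h import *
lin(.621,-.0255,.0812,.05)
robot.gripper_to(.09);robot.pause(.2)
lin(.621,-.0255,.17,.2)
ptp(.559,.343,.1,.041);st("dock")
from ov import *
y=(.617,.072);g=(.625,-.123);m=np.array([.621,-.0255]);d=np.array([.008,-.195])/.1952;n=np.array([-d[1],d[0]])
bd=np.array([m+.145*d+.028*n,m+.145*d-.028*n,m-.145*d-.028*n,m-.145*d+.028*n]);bd=np.c_[bd,[.103]*4]
c=(.433,-.260);t=(.4315,.283)
overlay("top","o4",(150,150,450,300),2.66,[np.r_[bd,bd[:1]],circ(*c,.068,.024),circ(*t,.071,.018),circ(*t,.026,.021),circ(.592,-.3497,.016,.032)])
E
```

```text
ptp d=0.55
dock t=19.8 [0.5599 0.3413 0.1004] F [ 0.1 -0.1  0.8] M [-0.05 -0.01  0.  ] op 0.0901 q7 -0.12
```

View pics/o4.png

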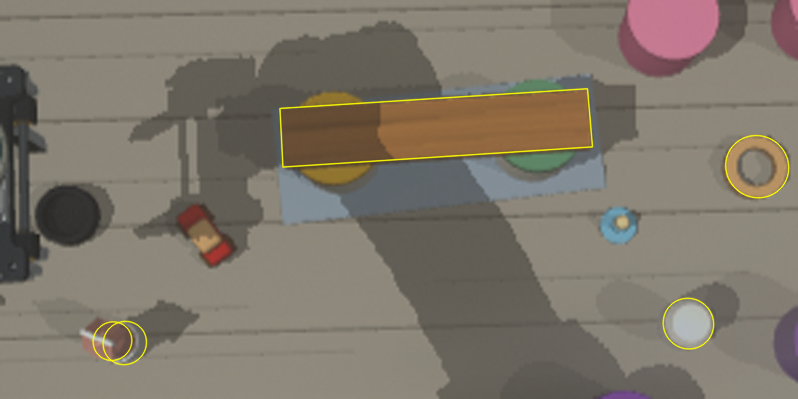

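```bash
python3 - <<'E'
from h import *
x,y=.559,.342
ptp(x,y,.06,.041+np.pi/2)
print(lin(x,y,-.005,.08,8));st("down")
robot.gripper_to(.03);st("grip1")
robot.gripper_to(.09)
lin(x,y,.03,.15)
ptp(x,y,.03,.041);lin(x,y,-.005,.08,8)
robot.gripper_to(.03);st("grip2")
lin(x,y,.15,.25);ptp(.621,-.0255,.15,.041);robot.pause(.2);st("over")
lin(.621,-.0255,.107,.1);print(lin(.621,-.0255,.09,.02,4));st("contact")
E
```

```text
ptp d=1.34
False
down t=22.0 [ 0.5593  0.3421 -0.0045] F [-1.2  0.8  0.4] M [-0.05  0.14 -0.  ] op 0.0902 q7 -1.42
grip1 t=22.6 [ 0.559   0.3421 -0.0049] F [-1.1  0.9  1.3] M [0.2  0.31 0.01] op 0.0589 q7 -1.42
ptp d=1.38
grip2 t=26.1 [ 0.5591  0.3421 -0.0048] F [0.  0.4 1.8] M [-0.05  0.05  0.05] op 0.0600 q7 -0.03
ptp d=0.60
over t=28.5 [ 0.6211 -0.0244  0.1499] F [-0.8  0.2 -1. ] M [-0.06  0.06  0.06] op 0.0599 q7 0.47
True
contact t=29.6 [ 0.621  -0.0254  0.0977] F [ 1.3  0.4 -0.3] M [-0.08 -0.23 -0.08] op 0.0600 q7 0.50
```

```bash
python3 - <<'E'
from h import *
robot.gripper_to(.09);robot.pause(.2)
lin(.621,-.0255,.16,.2)
x,y=.433,-.260
ptp(x,y,.15,0);lin(x,y,.022,.12,8);st("down")
im=robot.grab_frame("top")
robot.gripper_to(.03);st("grip")
lin(x,y,.2,.25);ptp(.621,-.0255,.2,.041);lin(.621,-.0255,.145,.15);robot.pause(.3);st("over")
save("side","a",(300,50,420,230),3.3)
b=save("top","b",(250,150,370,240),3.3)
a=cv2.imread("pics/a.png");b=cv2.imread("pics/b.png");b=cv2.copyMakeBorder(b,0,a.shape[0]-b.shape[0],0,0,0)
cv2.imwrite("pics/c5.png",np.hstack([a,b]))
E
```

```text
ptp d=0.44
down t=33.3 [ 0.4334 -0.2602  0.0225] F [-0.2 -0.2  0.6] M [-0.02  0.09 -0.02] op 0.0901 q7 1.07
grip t=34.1 [ 0.4331 -0.26    0.022 ] F [0.4 0.8 1.4] M [ 0.   -0.02 -0.01] op 0.0471 q7 1.07
ptp d=0.39
over t=36.9 [ 0.621  -0.0257  0.1452] F [ 0.2  0.5 -1.8] M [-0.06  0.03 -0.  ] op 0.0475 q7 0.48
```

View pics/c5.png

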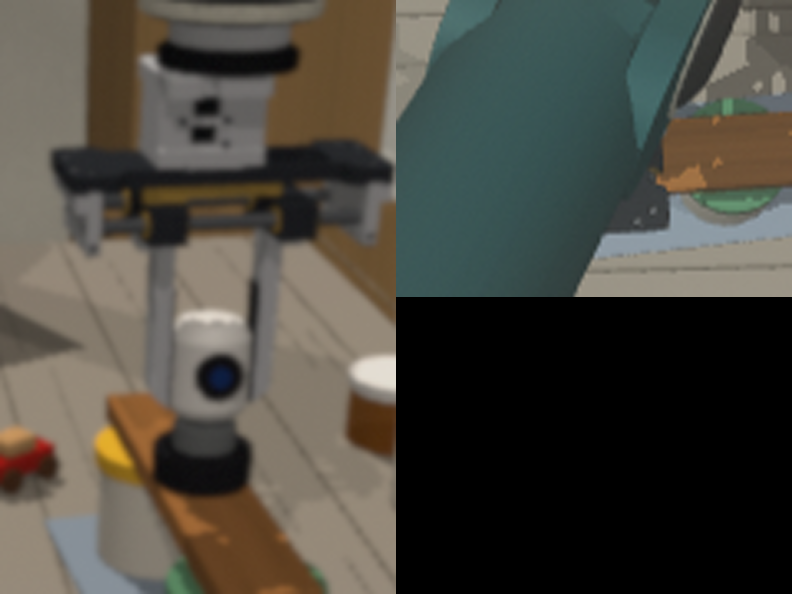

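```bash
python3 - <<'E'
from h import *
print(lin(.621,-.0255,.130,.02,3));st("contact")
if abs(robot.get_state()["ee_pos"][2]-.135)<.003:
    robot.gripper_to(.07);robot.pause(.2);st("rel")
    lin(.621,-.0255,.24,.2);ptp(.4315,.284,.15,.041);st("tube")
    save("side","a",(300,80,420,220),3.3);save("top","b",(150,150,350,300),1.98)
    a=cv2.imread("pics/a.png");b=cv2.imread("pics/b.png");b=cv2.copyMakeBorder(b,0,a.shape[0]-b.shape[0],0,0,0)
    cv2.imwrite("pics/c6.png",np.hstack([a,b]))
E
```

```text
True
contact t=37.3 [ 0.6212 -0.0254  0.1433] F [-0.4  1.1  5.9] M [ 0.01  0.22 -0.03] op 0.0476 q7 0.48
```

```bash
python3 - <<'E'
from ov import *
m=(.621,-.0255)
overlay("side","c7",(325,130,405,210),7,[circ(*m,.125,.03),circ(*m,.125,.022),circ(*m,.103,.03),circ(*m,.1213+.016,.019),circ(*m,.1213+.028,.024),circ(*m,.1213+.068,.024)])
st()
E
```

```text
t=37.3 [ 0.6212 -0.0254  0.1433] F [-0.7  1.1  5.3] M [ 0.    0.18 -0.04] op 0.0473 q7 0.48
```

View pics/c7.png

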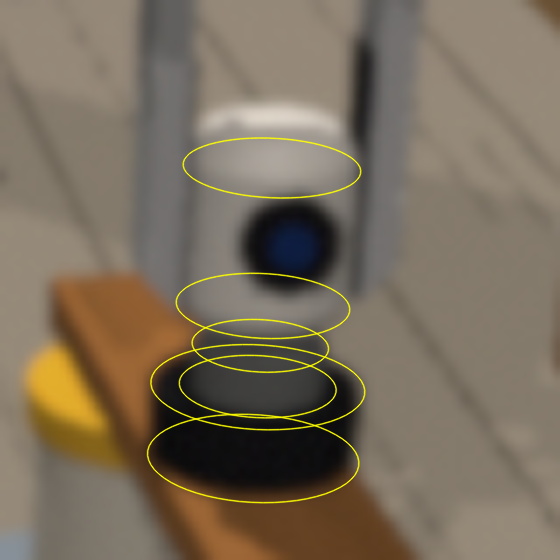

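```bash
python3 - <<'E'
from h import *
m=(.621,-.0255)
print(proj("side",[[m[0],m[1]-.019,z] for z in(.1213,.125)]+[[m[0],m[1]-.022,.125],[m[0],m[1]-.03,.125]])*7-np.array([325,130])*7+3)
for dx,dy in[(0,0),(-.0015,.002),(-.0015,-.002),(0,.003),(0,-.003),(-.003,0),(.002,.002),(.002,-.002),(-.003,.003),(-.003,-.003)]:
    x,y=m[0]+dx,m[1]+dy
    lin(x,y,.1475,.05);robot.pause(.1)
    h=lin(x,y,.132,.02,3);st(f"{dx} {dy} {h}")
    if robot.get_state()["ee_pos"][2]<.139: break
E
```

```text
[[271.73556887 425.01827283]
 [272.56832842 412.74125573]
 [275.06753106 417.14791409]
 [281.80579135 429.02898789]]
0 0 True t=38.1 [ 0.6211 -0.0254  0.1431] F [-1.1  1.1  5.6] M [ 0.07  0.33 -0.01] op 0.0477 q7 0.48
-0.0015 0.002 True t=39.1 [ 0.6194 -0.0237  0.1333] F [-0.6 -0.7  6.9] M [ 0.04  0.33 -0.05] op 0.0474 q7 0.49
```

```bash
python3 - <<'E'
from h import *
robot.gripper_to(.075);robot.pause(.2);st("rel")
lin(.6195,-.0235,.25,.25);ptp(.4315,.284,.15,.041);st("tube")
save("side","a",(300,80,420,220),3.3);save("top","b",(150,150,350,300),1.98)
a=cv2.imread("pics/a.png");b=cv2.imread("pics/b.png");b=cv2.copyMakeBorder(b,0,a.shape[0]-b.shape[0],0,0,0)
cv2.imwrite("pics/c6.png",np.hstack([a,b]))
E
```

```text
rel t=39.9 [ 0.619  -0.0234  0.1328] F [-0.4  0.3 -0.6] M [-0.07  0.08 -0.01] op 0.0752 q7 0.49
ptp d=0.76
tube t=42.0 [0.4324 0.2832 0.1503] F [ 1.9 -0.8 -0.3] M [-0.09  0.05 -0.06] op 0.0751 q7 -0.17
```

View pics/c6.png

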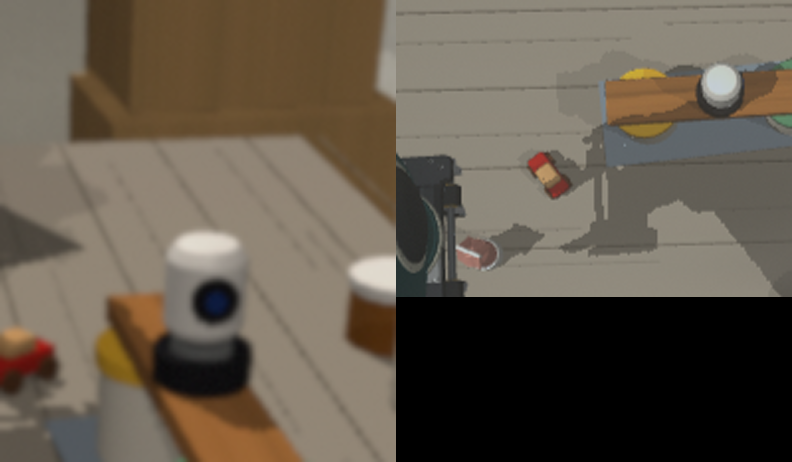

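```bash
python3 - <<'E'
from h import *
for y in(.284,.290,.296): print(y,np.round(proj("top",[[.4315,y-.021,.026],[.4315,y,.098]]),1).tolist(),np.round(proj("side",[[.4315,y-.021,0],[.4315,y,.098]]),1).tolist())
a=cv2.cvtColor(robot.grab_frame("top"),cv2.COLOR_RGB2BGR)[250:305,170:225];cv2.imwrite("pics/c8.png",cv2.resize(a,None,fx=8,fy=8,interpolation=cv2.INTER_NEAREST))
E
```

```text
0.284 [[204.2, 278.2], [188.4, 277.3]] [[262.5, 188.3], [260.4, 149.5]]
0.29 [[201.8, 278.3], [185.9, 277.4]] [[262.5, 187.4], [260.3, 148.8]]
0.296 [[199.5, 278.3], [183.5, 277.4]] [[262.4, 186.4], [260.2, 148.0]]
```

View pics/c8.png

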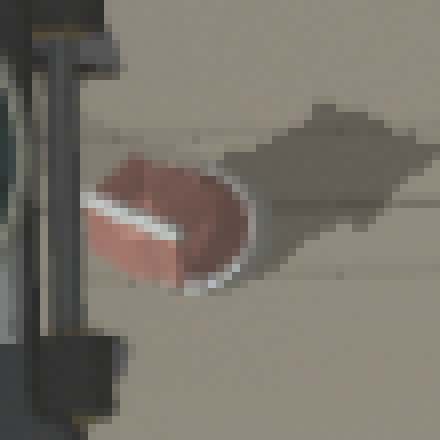

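```bash
python3 - <<'E'
from h import *
x,y=.4315,.2895
lin(x,y,.15,.1);print(lin(x,y,.021,.12,8));st("down")
robot.gripper_to(.02);st("grip")
if robot.get_state()["opening"]>.03:
    lin(x,y,.25,.25);g=(.625,-.123)
    ptp(*g,.25,.041);lin(*g,.135,.15);robot.pause(.1);print(lin(*g,.115,.02,4));st("contact")
E
```

```text
False
down t=43.6 [0.4318 0.2897 0.0216] F [ 0.2 -0.3  0.1] M [-0.05  0.08  0.02] op 0.0749 q7 -0.01
grip t=44.3 [0.4316 0.2895 0.0211] F [1.3 1.1 0.8] M [-0.01 -0.09 -0.01] op 0.0376 q7 -0.01
ptp d=0.99
True
contact t=48.7 [ 0.6254 -0.1229  0.1237] F [0.5 1.8 3.3] M [ 0.24 -0.23 -0.05] op 0.0367 q7 0.78
```

```bash
python3 - <<'E'
from h import *
g=(.625,-.123)
robot.gripper_to(.075);robot.pause(.2);lin(*g,.26,.25)
r=(.592,-.3497)
robot.gripper_to(.09);ptp(*r,.1,.041);print(lin(*r,-.005,.1,8));st("down")
robot.gripper_to(.03);st("grip")
if robot.get_state()["opening"]>.055:
    lin(*r,.26,.25);w=(.617,.072)
    ptp(*w,.26,.041);lin(*w,.109,.15);robot.pause(.1);print(lin(*w,.09,.02,4));st("contact")
    if abs(robot.get_state()["ee_pos"][2]-.098)<.003:
        robot.gripper_to(.09);robot.pause(.2);lin(*w,.26,.25);ptp(.4,.3,.25,.041);st("end")
from ov import *
C=[circ(.625,-.123,.103,.021),circ(.625,-.123,.174,.018),circ(.617,.072,.119,.032)]
overlay("top","a",(250,150,400,250),2.6,C);overlay("side","b",(300,80,450,280),2.6,C)
a=cv2.imread("pics/b.png");b=cv2.imread("pics/a.png");b=cv2.copyMakeBorder(b,0,a.shape[0]-b.shape[0],0,0,0)
cv2.imwrite("pics/c9.png",np.hstack([a,b]))
E
```

```text
ptp d=0.49
False
down t=53.1 [ 0.5923 -0.35   -0.0043] F [-0.2 -0.1  0.4] M [-0.06  0.07 -0.01] op 0.0900 q7 1.13
grip t=53.6 [ 0.5921 -0.3497 -0.0048] F [-0.1  1.1  2. ] M [0.15 0.13 0.03] op 0.0642 q7 1.13
ptp d=0.80
True
contact t=58.2 [0.6169 0.072  0.0977] F [ 0.9 -0.   0.8] M [-0.09 -0.16  0.03] op 0.0640 q7 0.47
ptp d=0.77
end t=61.0 [0.4007 0.2993 0.25  ] F [-0.7 -0.4  0.4] M [-0.08  0.04 -0.01] op 0.0901 q7 -0.42
```

View pics/c9.png

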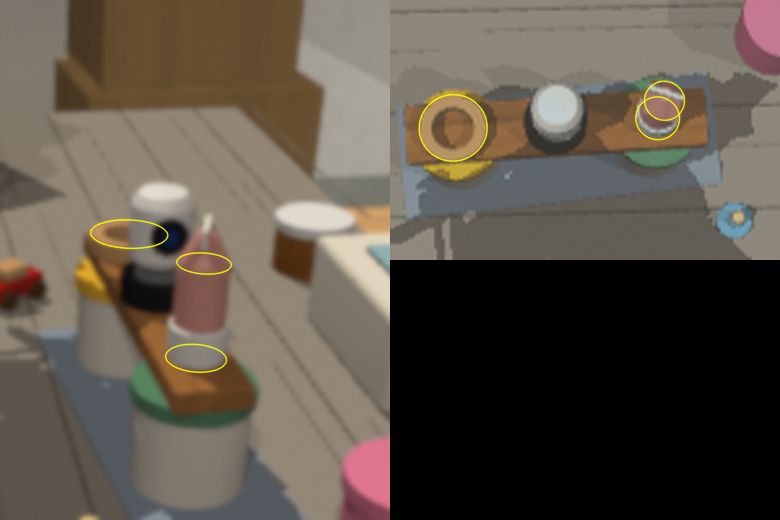

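```bash
python3 -c "
from rig import robot
robot.pause(.5);robot.sign_off()"
```

```text
the job is handed in; nothing more can be done
```

The shelf is built and handed in at about 61.5 s of the 125 s allowed. I placed the board, dock, camera, tube and ring in that order and released each one. The hand-in gives no verdict, so the rest comes from my own checks.

**Last checks:** In the final top and side pictures everything looks upright or flat and at rest.
- The tube and ring match their predicted outlines over the green and yellow jars.
- The dock sits at the middle of the board, and the camera stands seated in its recess.
- The board matched its planned position when checked after placing.
- I never touched the pacifier or the toy car.
- The arm ended well clear, with the gripper open.

**What disagreed or went wrong on the way:**
- **Tool height:** the fingertips were about 27 mm higher than the reported tool position implies. The first board grasp closed on air because of this. A touch on the board gave the offset, which I used from then on.
- **Camera fit:** the camera first landed on the dock's rim. Moving about 2.5 mm let it drop in, with contact at the recess-floor height to within 2 mm.
- **Tube position:** my first estimate was about 12 mm off; I corrected it before grasping.

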